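# Uncover the portion cup and send it into the cup sealer

### The job

The cup of sweets hanging in the sealing machine's open tray is still covered by its loose lid. Lift the lid off with a light grip, as thin lids crack when squeezed, and lay it flat, right way up, in the empty well of the lid caddy without pressing. Then push the tray gently until it is fully home, with the cup still seated in its ring and the other things left where they stand.

Things in the scene. Friction and masses are not known exactly. Their poses are not given: they have to be found in the camera images.
- cup_lid: Thin white plastic lid, loose on the cup: disc 104 mm across, 8 mm thick with its 5 mm deep skirt hanging loosely round the cup's rim, and in its middle an upright round crown 50 mm across and 28 mm tall to hold it by. 18 to 35 g. Overall 36 mm tall. Origin: centre of the skirt's lower edge; z up. The disc's top is at z 8, the crown's top at z 36 mm. Cracks if the grip passes 40 N a finger.
- portion_cup: Clear plastic portion cup holding sweets, 44 mm tall, tapered, rolled rim 92 mm across and 8 mm high; it hangs loosely by the rim in the round hole of the tray's cup ring. About 60 to 130 g. Origin: centre of its underside, z up. The rim's underside is at z 36, its top at z 44 mm, where the lid's disc rests (lid origin at z 39 mm).
- ring_seat (a point): Centre of the 80 mm hole of the 17 mm thick aluminium cup ring bolted on the tray, on the ring's upper face, 98 mm above the machine's underside. Moves with the tray. x into the machine, y to its left, z up. Seated, the cup's origin is 36 mm below it.
- tray_bar (a point): Middle of the tray's round pull bar, 15 mm thick and 124 mm long across the machine's front, 33 mm in front of the tray's front panel (254 mm wide, upper edge 18 mm above the bar's axis). Axes as ring_seat, which is 140.5 mm along +x and at the same height.
- hood_edge (a point): Middle of the front lower edge of the machine's keypad hood (282 mm wide, fixed), which overhangs the tray: 206 mm above the bar's axis and, with the tray home, 20 mm in front of it. Axes as ring_seat. 60 mm behind this edge (+x) an upright front panel hangs down to 91 mm below it.
- cup_sealer_tray (a joint): Slide of the tray of the black cup sealing machine: 0 = fully home, 0.12 m = fully out towards the robot (along -x of tray_bar). About 3 N to move it, hard stops at both ends, stays where it is left.
- empty_well (a point): Floor centre of the empty well of the grey lid caddy, 6 mm above the desk; the well is a round ring wall, 115 mm inside, its edge 10 mm above the floor. The caddy is fixed, 256 x 127 mm; along its -y (point's axes), 129 mm away, is the other well with a stack of lids 65 mm tall above the desk.
- cup_stack_a: Bystander: tall stack of clear cups, 92 mm across, 161 mm tall. Origin: centre of its underside.
- cup_stack_b: Bystander: shorter stack of white cups, 92 mm across, 123 mm tall. Origin: centre of its underside.
- clear_tub: Bystander: wide round translucent tub, 115 mm across, 70 mm tall. Origin: centre of its underside.

How it is judged:
By the outcome, as a careful person would: the job done as asked, in the order asked, and still so for the second after the job is handed in, with the robot touching nothing.
It also fails if it takes over 54 s, if anything falls off the work surface, if the arm or the gripper's body presses on something with over 40 N, if the wrist force passes 120 N, or if a joint passes its speed limit or range.

### The arm

A 6-joint arm with a two-finger parallel gripper is mounted at the origin on a cart in front of the work surface, level with it; the furniture and walls round the work are solid. World frame = base frame: x ahead of the robot, y to its left, z up, the work surface at z = 0. Lengths are in m, angles in rad, forces in N, time in s.
With the tool pointing down it reaches from about 0.375 to 0.975 m from the base axis. Payload 3.8 kg.
Tool frame: the origin (TCP) lies at the very end of the fingers, on their centre line; the grasp point (between the pads) lies 19 mm behind it; z points along the fingers, y is the line along which they close (so a half turn about z gives the same grasp; the last joint's range is limited). The gripper opens to 85 mm and grips with 20 to 120 N. Pads are 22 mm wide; open, the fingers measure 114 mm over their backs; the gripper's body (76 mm by 85 mm) begins 54 mm behind the grasp point. The pads swing forward as they close: fully open they stand 13 mm farther back than shut.
Start: joints at [1.19, 0.264, 1.604, -0, 1.274, -0.037], TCP at [0.228, 0.635, 0.231] pointing down, gripper open.
Joint ranges: [-2.63, 2.63], [-0.94, 2.18], [0.31, 2.57], [-1.31, 4.45], [0, 2.66], [-2.55, 2.55]. Speed limits (rad/s): [2.57, 2.57, 3.14, 3.14, 3.14, 3.14].

### API

Orientations are given as a rotation vector (axis times angle).
In Python, from workcell import * gives the robot as it stands.
- The arm moves only by the shell command python3 -m crank 'ROWS' [OPENING] [FORCE]. ROWS is JSON, a list that holds one entry, the list of rows, each a list of 6 numbers: the shift along the tool's x, y, z in cm, then the turn, a rotation vector about the tool's x, y, z in rad. In form: [[[dx, dy, dz, ax, ay, az], ...]]. A call has 1 to 8 rows; each row shifts and turns the commanded pose from where the row before left it, along the tool's axes as they then stand; what a row does not reach is not made up. A row lasts 1/12 s, in which the tool goes at most 41.7 mm and 7.16 degrees, less where a joint would pass 70% of its speed; a pose out of reach is approached as far as the arm can. A call with a gripper value outside its range is refused whole. OPENING is the finger opening in cm, from 0 to 8.54, set as the call begins (- or left out, the last holds). The fingers move at their own pace and stop on an object; FORCE is the grip in N (left out, the last holds). Time passes only in rows, so rows that do not move let the fingers close. It gives the time, the measured TCP pose, the force, the opening and the grip force at its end, in the units of the state.
- read_state(): the state, without advancing time (a new reading comes with each control period).
- read_camera(name): name is "scene" or "top" or "wrist"; returns the picture (400x640x3 uint8, blue, green, red); there is no depth.
- camera_model(name): a dict with "camera_matrix" (3x3 intrinsics, pixels), "R" (3x3) and "t" (3): a world point X has camera coordinates R X + t. Camera axes: x right, y down, z forward; pixel columns grow to the right and rows downward; lengths in m; the calibration is good to about 2 mm. A picture is of the moment at which its call begins: read the wrist's pose just before it. camera_model takes no time and is no camera call; for the wrist camera it gives the pose at the moment of the call.
- finish_job(): hands the job in; it is judged then, once.
The state is a dict: "time": time; "q": joint angles; "joint_vel": joint speeds; "joint_torque": joint torques, N m; "tool_pos": TCP position; "tcp_rot": TCP orientation; "wrist_force": force on the tool from outside, world axes, zero at the start; "torque": the same for the moment, N m; "width": opening from 0.0 (shut) to 1.0 (fully open); "grip_force": force on a finger pad.
Only numpy, scipy, OpenCV 4.12 (cv2) and the standard library are available. Lean on these libraries where they do the work, as an engineer would, in place of code of your own. Each camera call takes 0.05 s, during which the arm holds its last target. There are 200 camera calls.

## Working session

There is one attempt and no reset: what is moved stays moved. The work goes in short steps, Python scripts to look and compute and a shell command to move; the robot and the scene stay as the last step left them, time stands still between calls to the robot, and variables do not carry over. Pictures are saved under pics/ and viewed, at most 10 in all, crops included, and the job is handed in when it is done.

```bash
ls; mkdir -p pics
python3 - <<'E'
from workcell import *
import cv2,numpy as np
s=read_state();print({k:np.round(v,3).tolist() for k,v in s.items()})
for n in("scene","top","wrist"):
    im=read_camera(n);cv2.imwrite(f"pics/{n}0.png",im)
    m=camera_model(n);print(n,{k:np.round(v,3).tolist() for k,v in m.items()})
a=cv2.imread("pics/scene0.png");b=cv2.imread("pics/top0.png")
E
```

```text
pics
{'time': 0.0, 'q': [1.19, 0.265, 1.605, 0.0, 1.274, -0.037], 'joint_vel': [-0.0, -0.002, -0.001, 0.002, -0.001, -0.0], 'joint_torque': [0.0, -51.508, -36.732, -0.0, 0.013, -0.0], 'tool_pos': [0.227, 0.635, 0.23], 'tcp_rot': [-0.537, -3.095, 0.003], 'wrist_force': [-0.344, -0.557, -0.65], 'torque': [0.031, -0.015, 0.032], 'grip_force': 0.0, 'width': 0.997}
scene {'camera_matrix': [[387.544, 0.0, 322.662], [0.0, 387.544, 196.028], [0.0, 0.0, 1.0]], 'R': [[0.628, -0.778, 0.026], [-0.319, -0.288, -0.903], [0.71, 0.558, -0.429]], 't': [-0.378, 0.338, 0.717]}
top {'camera_matrix': [[372.653, 0.0, 313.484], [0.0, 372.653, 208.256], [0.0, 0.0, 1.0]], 'R': [[0.068, -0.998, -0.002], [-0.904, -0.06, -0.423], [0.422, 0.031, -0.906]], 't': [-0.042, 0.592, 0.82]}
wrist {'camera_matrix': [[307.156, 0.0, 321.312], [0.0, 307.156, 199.34], [0.0, 0.0, 1.0]], 'R': [[0.337, 0.941, -0.002], [0.899, -0.321, 0.298], [0.28, -0.102, -0.954]], 't': [-0.673, -0.038, 0.379]}
```

View pics/scene0.png

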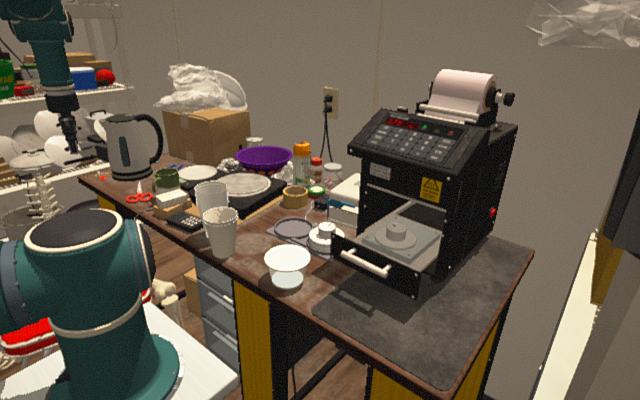

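View pics/top0.png

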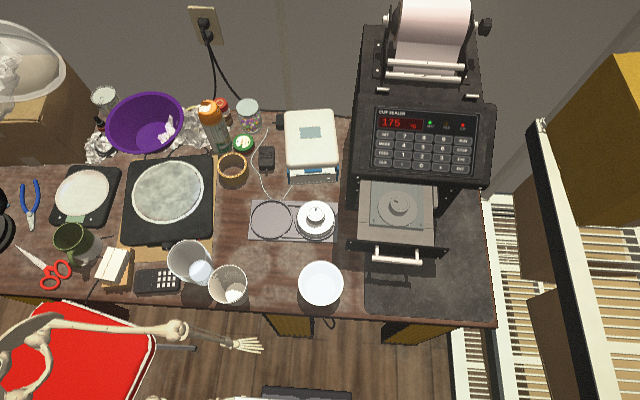

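The scene view shows the lid at about (397,230) and the bar from (343,252) to (388,273). The top view has the crown near (398,203), the bar near (398,255), the empty well near (271,219) and the lid stack near (315,217). I'll zoom in for exact pixels.

```bash
cat > h.py <<'E'
import cv2,numpy as np
from workcell import *
from scipy.spatial.transform import Rotation as Ro
def ray(m,p):
    K,R,t=[np.array(m[k]) for k in("camera_matrix","R","t")]
    return -R.T@t, R.T@np.linalg.solve(K,[p[0],p[1],1])
def onz(m,p,z):
    c,d=ray(m,p);return c+d*(z-c[2])/d[2]
def tri(m1,p1,m2,p2):
    A=[];
    for m,p in((m1,p1),(m2,p2)):
        P=np.array(m["camera_matrix"])@np.c_[m["R"],m["t"]];A.append(P)
    X=cv2.triangulatePoints(A[0],A[1],np.array(p1,float),np.array(p2,float)).ravel()
    return X[:3]/X[3]
def proj(m,X):
    K,R,t=[np.array(m[k]) for k in("camera_matrix","R","t")]
    c=K@(R@np.array(X)+t);return c[:2]/c[2]
E
python3 - <<'E'
import cv2,numpy as np
a=cv2.imread("pics/top0.png")[170:300,240:450];b=cv2.imread("pics/scene0.png")[190:300,310:450]
A=cv2.resize(a,None,fx=3.8,fy=3.8,interpolation=2)[:500]; 
cv2.imwrite("pics/ta.png",A)
cv2.imwrite("pics/sb.png",cv2.resize(b,None,fx=5,fy=5,interpolation=2))
E
```

```text
(no output)
```

View pics/ta.png

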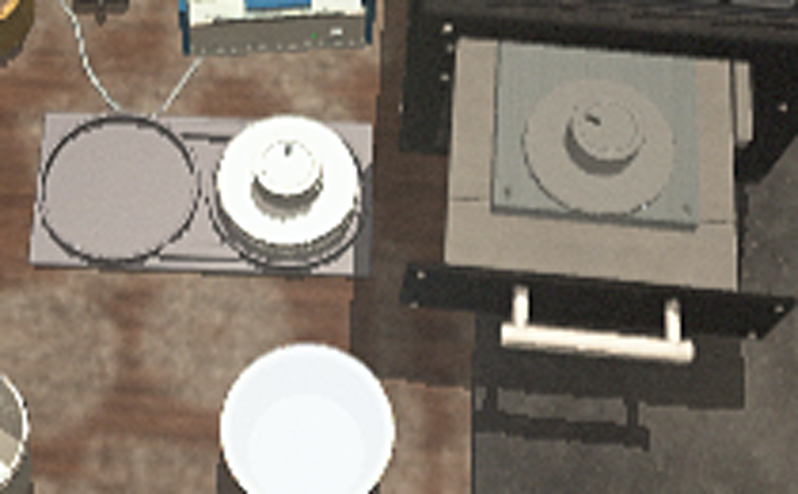

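View pics/sb.png

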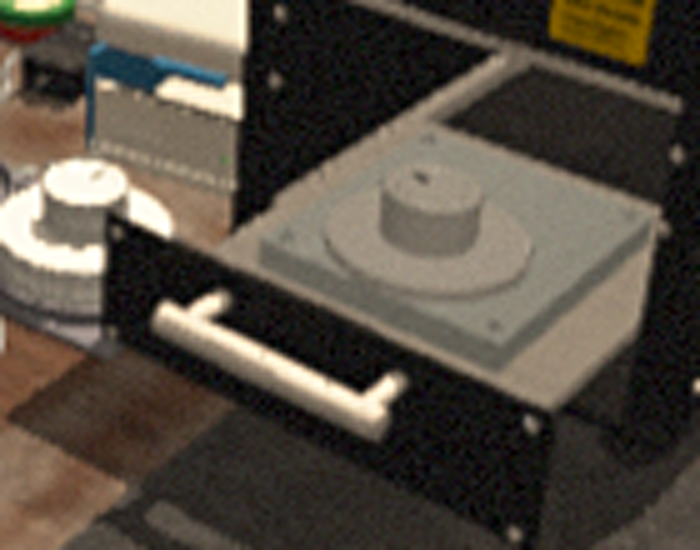

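Pixels read off the crops:
- **Top crop:** crown top at (608,130), bar ends at (502,334) and (693,350), empty well's rim centre at (119,189).
- **Scene crop:** crown top at (431,188), bar ends at (160,315) and (380,424).

Run:
```python
from h import *
T=camera_model("top");S=camera_model("scene")
tp=lambda x,y:(240+x/3.8-.37,170+y/3.8-.37)
sp=lambda x,y:(310+x/5-.4,190+y/5-.4)
cr=tri(T,tp(608,130),S,sp(431,188));print("crown top",cr)
l=tri(T,tp(502,334),S,sp(160,315));r=tri(T,tp(693,350),S,sp(380,424));print("bar",l,r,np.linalg.norm(l-r),(l+r)/2)
y=(l-r)/np.linalg.norm(l-r);x=np.array([y[1],-y[0],0]);print("yaw",np.degrees(np.arctan2(x[1],x[0])),"ring pred",(l+r)/2+.1405*x)
print("disc centre", onz(T,tp(599,147),cr[2]-.028))
print("well",onz(T,tp(119,189),.016),[onz(T,tp(*p),.016) for p in((41,189),(198,189),(119,115),(119,262))])
co=[onz(T,tp(*p),.006) for p in((46,113),(373,126),(368,275),(32,265))];print("caddy corners",co,[np.linalg.norm(co[i]-co[i-1]) for i in range(4)],np.mean(co,0))
print("lidstack top",onz(T,tp(289,167),.093))
```

```text
crown top [ 0.61630997 -0.220039    0.140455  ]
bar [ 0.48074071 -0.15412643  0.10419463] [ 0.47822687 -0.27767928  0.10264472] 0.1235881359770741 [ 0.47948379 -0.21590285  0.10341967]
yaw -1.1655978497274562 ring pred [ 0.61994367 -0.2187607   0.10341967]
disc centre [ 0.61672145 -0.21959272  0.112455  ]
well [0.60418385 0.12042447 0.016     ] [array([0.60026447, 0.17892695, 0.016     ]), array([0.60815242, 0.06118772, 0.016     ]), array([0.66585817, 0.12761807, 0.016     ]), array([0.54618483, 0.11365955, 0.016     ])]
caddy corners [array([0.66864108, 0.18616276, 0.006     ]), array([ 0.67438329, -0.06823148,  0.006     ]), array([ 0.55197515, -0.06947087,  0.006     ]), array([0.5431396 , 0.17920037, 0.006     ])] [np.float64(0.12569445486395797), np.float64(0.2544590455664546), np.float64(0.12241441274453203), np.float64(0.2488281585864124)] [0.60953478 0.05691519 0.006     ]
lidstack top [ 0.5962363  -0.00786385  0.093     ]
```

```bash
python3 -m crank '[[[-2.6,-3,-2,0,0,0],[-2.6,-3,-2,0,0,0],[-2.6,-3,-2,0,0,0],[-2.6,-3,0,0,0,0],[-2.6,-3,0,0,0,0],[-2.6,-3,0,0,0,0],[-2.6,-3,0,0,0,0],[-2.6,-3,0,0,0,0]]]' 8.5 20
python3 - <<'E'
from h import *
T=camera_model("top")
tp=lambda x,y:(240+x/3.8-.37,170+y/3.8-.37)
print("tub",onz(T,tp(307,430),.07),"stack1 top",[onz(T,(228,285),z) for z in(.123,.161)],"stack2",[onz(T,(190,262),z) for z in(.123,.161)])
E
```

```text
time: 0.82
tool_pos: [0.3398, 0.3445, 0.2873]
tcp_rot: [0.537, 3.095, -0.0]
wrist_force: [1.5, 1.0, 0.2]
width: 0.998
grip_force: 0.0
tub [ 0.41800801 -0.03147067  0.07      ] stack1 top [array([0.38517412, 0.1851308 , 0.123     ]), array([0.37674353, 0.1756728 , 0.161     ])] stack2 [array([0.43446089, 0.28601678, 0.123     ]), array([0.42387823, 0.27215369, 0.161     ])]
```

```bash
python3 -m crank '[[[-2.6,-3,0,0,0,0],[-2.6,-3,0,0,0,0],[-2.6,-3,0,0,0,0],[-2.6,-3,0,0,0,0],[-2.6,-3,0,0,0,0],[-2.6,-3,0,0,0,0],[-2.6,-3,0,0,0,0],[-2.6,-3,0,0,0,0]]]' ; python3 -m crank '[[[0,-3,0,0,-0.12,0],[0,-3,0,0,-0.12,0],[0,-3,0,0,-0.12,0],[0,-3,0,0,-0.12,0],[0,-3,0,0,-0.12,0],[0,-3,0,0,-0.12,0],[0,0,0,0,-0.065,0],[0,0,0,0,0,0]]]'
python3 - <<'E'
from h import *
s=read_state();R=Ro.from_rotvec(s["tcp_rot"]).as_matrix();print(R.round(3).tolist(),s["q"])
g=np.array([.6175,-.2195,.1375]);P=np.array(s["tool_pos"])
print("to standoff cm",R.T@(g+(.019-.12)*R[:,2]-P)*100,P)
E
```

```text
time: 1.48
tool_pos: [0.4547, 0.0484, 0.2875]
tcp_rot: [0.538, 3.095, 0.0]
wrist_force: [1.3, 0.7, 0.0]
width: 0.994
grip_force: 0.0
time: 2.15
tool_pos: [0.3905, -0.1209, 0.2833]
tcp_rot: [0.415, 2.33, -0.17]
wrist_force: [0.9, -0.2, -0.4]
width: 0.992
grip_force: 0.0
[[-0.666, 0.345, 0.661], [0.245, 0.939, -0.243], [-0.704, 0.001, -0.71]] [-0.37546795 -0.90304122  2.5397513   0.02523895  0.72383815 -1.60566178]
to standoff cm [-7.27440372 -1.42797662 17.65006351] [ 0.39050606 -0.12091384  0.28329687]
```

```bash
python3 -m crank '[[[-1.2,-0.24,2.9,0,0,0],[-1.2,-0.24,2.9,0,0,0],[-1.2,-0.24,2.9,0,0,0],[-1.2,-0.24,2.9,0,0,0],[-1.2,-0.24,2.9,0,0,0],[-1.2,-0.24,2.9,0,0,0],[0,0,0,0,0,0],[0,0,0,0,0,0]]]'
python3 - <<'E'
from h import *
s=read_state();M=camera_model("wrist");im=read_camera("wrist")
import json;json.dump({"s":{k:np.array(s[k]).tolist() for k in s},"M":{k:np.array(M[k]).tolist() for k in M}},open("w1.json","w"))
cv2.imwrite("pics/w1.png",im);print(proj(M,[.6175,-.2195,.1415]),s["q"])
E
```

```text
time: 2.82
tool_pos: [0.5546, -0.1889, 0.2116]
tcp_rot: [0.402, 2.338, -0.162]
wrist_force: [-0.4, -0.2, -0.0]
width: 0.997
grip_force: 0.0
[313.47032806 202.58717472] [-0.39349057 -0.29639011  2.38500763  0.1380196   0.28117722 -1.74066396]
```

View pics/w1.png

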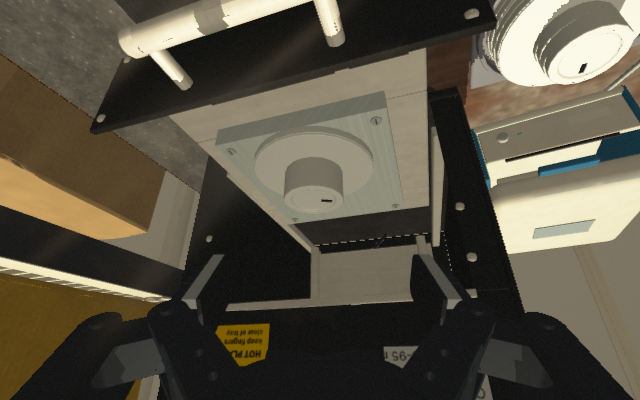

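The wrist view shows the crown's top at about (314,200), against a predicted (313.5,202.6), so the estimate holds. At 45° of tilt joint 5 would run into its limit, so I'll ease the tilt to 35°.

```bash
python3 -m crank '[[[0,0,0,0,0.0875,0],[0,0,0,0,0.0875,0],[0,0,0,0,0,0]]]'
cat > goto.py <<'E'
from h import *
def need(g,back=0.019):
    s=read_state();R=Ro.from_rotvec(s["tcp_rot"]).as_matrix();P=np.array(s["tool_pos"])
    print("tool z",R[:,2].round(3),"y",R[:,1].round(3),"q",np.round(s["q"],3));print("need cm",(R.T@(np.array(g)+back*R[:,2]-P)*100).round(2), "up in tool",R[2].round(3))
E
python3 - <<'E'
from goto import *
import json;M=json.load(open("w1.json"))["M"];c=onz(M,(314,200),.1415);print(c)
g=(c+[.6175,-.2195,.1415])/2;g[2]=.138;need(g,-.05)
E
```

```text
time: 3.12
tool_pos: [0.5566, -0.1909, 0.2206]
tcp_rot: [0.431, 2.497, -0.137]
wrist_force: [1.2, -0.6, 2.5]
width: 0.995
grip_force: 0.0
[ 0.61340351 -0.21748528  0.1415    ]
tool z [ 0.543 -0.193 -0.817] y [ 0.335  0.942 -0.   ] q [-0.388 -0.244  2.257  0.054  0.516 -1.656]
need cm [-0.53 -0.63  5.48] up in tool [-0.576 -0.    -0.817]
```

```bash
python3 -m crank '[[[-0.13,-0.16,1.4,0,0,0],[-0.13,-0.16,1.4,0,0,0],[-0.13,-0.16,1.4,0,0,0],[-0.13,-0.16,1.3,0,0,0],[0,0,0,0,0,0],[0,0,0,0,0,0]]]'
python3 - <<'E'
from goto import *
M=camera_model("wrist");im=read_camera("wrist");cv2.imwrite("pics/w2.png",im)
print(proj(M,[.6155,-.219,.1415]));need([.6155,-.219,.138])
E
```

```text
time: 3.62
tool_pos: [0.5839, -0.2078, 0.1728]
tcp_rot: [0.433, 2.502, -0.135]
wrist_force: [0.4, -0.1, -0.5]
width: 0.999
grip_force: 0.0
[323.65311393 240.61522547]
tool z [ 0.539 -0.192 -0.82 ] y [0.336 0.942 0.   ] q [-0.401 -0.115  2.245  0.086  0.404 -1.697]
need cm [-0.7   0.02  6.71] up in tool [-0.572  0.    -0.82 ]
```

View pics/w2.png

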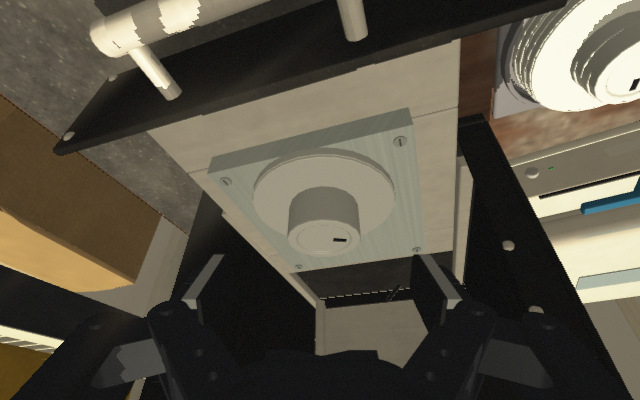

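The crown's top is at (324,237), laterally on target. I'll advance to straddle it.

```bash
python3 -m crank '[[[-0.12,0,1,0,0,0],[-0.12,0,1,0,0,0],[-0.12,0,1,0,0,0],[-0.12,0,1,0,0,0],[-0.12,0,1,0,0,0],[-0.05,0,0.8,0,0,0],[0,0,0.5,0,0,0],[0,0,0,0,0,0]]]'
python3 - <<'E'
from goto import *
need([.6148,-.219,.138])
E
```

```text
time: 4.33
tool_pos: [0.623, -0.2225, 0.1226]
tcp_rot: [0.435, 2.505, -0.135]
wrist_force: [-0.3, -0.0, -0.8]
width: 0.994
grip_force: 0.0
tool z [ 0.536 -0.191 -0.823] y [0.337 0.942 0.001] q [-0.397  0.043  2.203  0.106  0.294 -1.715]
need cm [-0.14  0.05  0.13] up in tool [-0.569  0.001 -0.823]
```

```bash
python3 -m crank '[[[-0.05,0.05,0,0,0,0],[0,0,0,0,0,0],[0,0,0,0,0,0],[0,0,0,0,0,0],[0,0,0,0,0,0],[0,0,0,0,0,0],[0,0,0,0,0,0],[0,0,0,0,0,0]]]' 4.6 20; python3 -m crank '[[[0,0,0,0,0,0],[0,0,0,0,0,0],[0,0,0,0,0,0],[0,0,0,0,0,0]]]'
```

```text
time: 5.0
tool_pos: [0.6242, -0.2224, 0.1257]
tcp_rot: [0.434, 2.501, -0.136]
wrist_force: [-1.5, 1.2, 3.7]
width: 0.574
grip_force: 21.0
time: 5.33
tool_pos: [0.6243, -0.2224, 0.1257]
tcp_rot: [0.434, 2.501, -0.136]
wrist_force: [-2.9, 1.0, 3.9]
width: 0.575
grip_force: 21.2
```

```bash
python3 -m crank '[[[-0.2,0,-0.3,0,0,0],[-0.2,0,-0.3,0,0,0],[-0.28,0,-0.41,0,0,0],[-0.28,0,-0.41,0,0,0],[-0.28,0,-0.41,0,0,0],[0,0,0,0,0,0]]]'
python3 - <<'E'
from goto import *
need([.6148,-.219,.138])
im=read_camera("scene");cv2.imwrite("pics/s1.png",cv2.resize(im[170:300,300:450],None,fx=4,fy=4))
E
```

```text
time: 5.83
tool_pos: [0.6245, -0.2226, 0.149]
tcp_rot: [0.434, 2.5, -0.136]
wrist_force: [0.7, 0.2, -0.1]
width: 0.576
grip_force: 20.9
tool z [ 0.54  -0.193 -0.82 ] y [0.337 0.942 0.   ] q [-0.396  0.006  2.185  0.089  0.343 -1.697]
need cm [1.48 0.01 2.21] up in tool [-0.573  0.    -0.82 ]
```

View pics/s1.png

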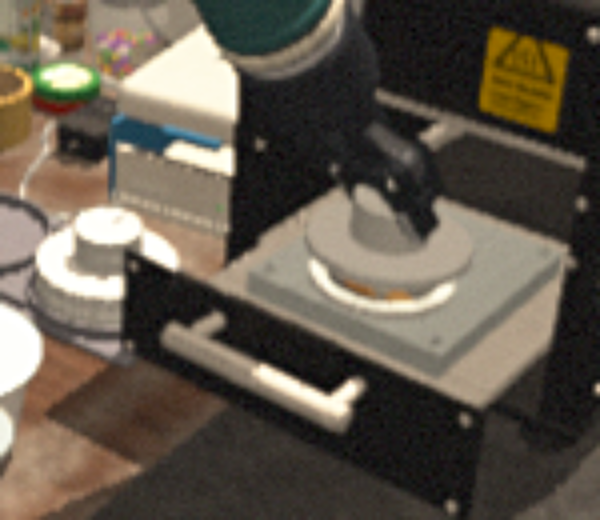

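The crop shows the lid held level above the cup, and the cup's rim is still seated in the ring. I'll back out along the tool axis.

```bash
python3 -m crank '[[[0,0,-0.8,0,0,0],[0,0,-1.4,0,0,0],[0,0,-1.8,0,0,0],[0,0,-1.8,0,0,0],[0,0,-1.8,0,0,0],[0,0,-1.8,0,0,0],[0,0,-1.2,0,0,0],[0,0,-0.6,0,0,0]]]'
python3 -m crank '[[[0,1,0,-0.03,0,-0.045],[0,1.5,0,-0.063,0,-0.09],[0,2,0,-0.063,0,-0.09],[0,2,0,-0.063,0,-0.09],[0,2,0,-0.063,0,-0.09],[0,2,0,-0.033,0,-0.045],[0,1,0,0,0,0],[0,0,0,0,0,0]]]'
python3 - <<'E'
from goto import *
need([.605,.121,.12])
E
```

```text
time: 6.55
tool_pos: [0.5631, -0.2006, 0.2413]
tcp_rot: [0.434, 2.5, -0.136]
wrist_force: [0.4, -0.5, 0.5]
width: 0.571
grip_force: 20.8
time: 7.22
tool_pos: [0.5699, -0.0883, 0.2379]
tcp_rot: [-0.242, 2.527, 0.081]
wrist_force: [0.5, 0.6, -0.0]
width: 0.582
grip_force: 20.8
tool z [ 0.558  0.112 -0.822] y [-0.191  0.982  0.004] q [-0.389 -0.244  2.22   0.506  0.707 -2.463]
need cm [ 0.62 19.83 15.89] up in tool [-0.569  0.004 -0.822]
```

```bash
python3 -m crank '[[[0,1.4,0,0,0,0],[0,2.6,0,0,0,0],[0,3.2,0,0,0,0],[0,3.4,0,0,0,0],[0,3.4,0,0,0,0],[0,3,0,0,0,0],[0,1.8,0,0,0,0],[0,1,0,0,0,0]]]'
python3 -m crank '[[[0.1,0,1.4,0,0,0],[0.1,0,2,0,0,0],[0.1,0,2.2,0,0,0],[0.1,0,2.2,0,0,0],[0.1,0,1.8,0,0,0],[0.1,0,1,0,0,0],[0,0,0.4,0,0,0],[0,0,0,0,0,0]]]'
python3 - <<'E'
from goto import *
need([.605,.121,.06])
M=camera_model("top");im=read_camera("top");cv2.imwrite("pics/t1.png",cv2.resize(im[150:290,220:370],None,fx=4,fy=4))
M=camera_model("wrist");im=read_camera("wrist");cv2.imwrite("pics/w3.png",im)
c=[.605,.121,.016]
a=np.linspace(0,6.2832,49)
for r,z,C,col in((.0575,.016,c,(0,0,255)),):
    p=np.array([proj(M,[C[0]+r*np.cos(t),C[1]+r*np.sin(t),z]) for t in a]);cv2.polylines(im,[p.astype(int)],True,col,1)
s=read_state();P=s["tool_pos"];R=Ro.from_rotvec(s["tcp_rot"]).as_matrix();L=np.array(P)-.019*R[:,2];zt=P[2]-.0202+.036
p=np.array([proj(M,[L[0]+.025*np.cos(t),L[1]+.025*np.sin(t),zt]) for t in a]);cv2.polylines(im,[p.astype(int)],True,(0,255,0),1)
p=np.array([proj(M,[L[0]+.052*np.cos(t),L[1]+.052*np.sin(t),zt-.028]) for t in a]);cv2.polylines(im,[p.astype(int)],True,(0,255,0),1)
cv2.imwrite("pics/w3o.png",im)
E
```

```text
time: 7.88
tool_pos: [0.5324, 0.1069, 0.2392]
tcp_rot: [-0.244, 2.525, 0.08]
wrist_force: [-0.6, -1.1, 0.7]
width: 0.575
grip_force: 20.9
time: 8.55
tool_pos: [0.5895, 0.1158, 0.1443]
tcp_rot: [-0.241, 2.527, 0.078]
wrist_force: [0.3, -0.1, -0.3]
width: 0.569
grip_force: 20.9
tool z [ 0.558  0.11  -0.823] y [-0.19   0.982  0.002] q [ 0.132 -0.113  2.304  0.104  0.349 -1.716]
need cm [3.46 0.2  9.76] up in tool [-0.568  0.002 -0.823]
```

View pics/w3o.png

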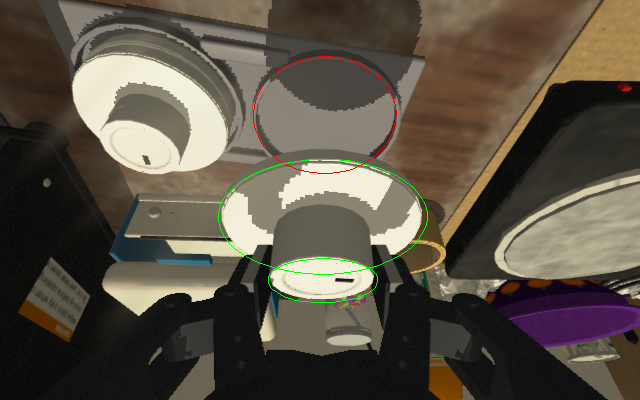

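The overlay shows the lid level in the grip, with the prediction in green matching, and the empty well's rim matching red at about (325,115), perhaps 1 mm further to +y.

```bash
python3 -m crank '[[[0.4,0.04,1.1,0,0,0],[0.45,0.04,1.3,0,0,0],[0.45,0.04,1.3,0,0,0],[0.45,0.04,1.3,0,0,0],[0.45,0.04,1.3,0,0,0],[0.4,0.04,1.3,0,0,0],[0.35,0.04,1,0,0,0],[0.25,0.02,0.7,0,0,0]]]'
python3 -m crank '[[[0,0,0,0,0,0]]]'
python3 - <<'E'
from goto import *
need([.605,.122,.045])
E
```

```text
time: 9.32
tool_pos: [0.6161, 0.1243, 0.0516]
tcp_rot: [-0.241, 2.524, 0.079]
wrist_force: [0.4, 0.1, -0.8]
width: 0.572
grip_force: 20.9
time: 9.4
tool_pos: [0.6153, 0.1242, 0.0506]
tcp_rot: [-0.241, 2.526, 0.079]
wrist_force: [-0.4, 0.4, -0.6]
width: 0.578
grip_force: 20.9
tool z [ 0.559  0.11  -0.822] y [-0.19   0.982  0.003] q [ 0.143  0.106  2.31   0.24   0.124 -1.847]
need cm [ 1.19 -0.03  1.76] up in tool [-0.57   0.003 -0.822]
```

```bash
python3 -m crank '[[[0,0,0,0.017,0,0.025],[0.17,0,0.25,0,0,0],[0.17,0,0.25,0,0,0],[0.17,0,0.25,0,0,0],[0.17,0,0.25,0,0,0],[0.17,0,0.25,0,0,0],[0.17,0,0.25,0,0,0],[0,0,0,0,0,0]]]'
python3 - <<'E'
from goto import *
need([.605,.122,.043])
E
```

```text
time: 10.07
tool_pos: [0.6149, 0.1241, 0.0316]
tcp_rot: [-0.212, 2.53, 0.07]
wrist_force: [-0.7, -1.0, -0.2]
width: 0.579
grip_force: 20.9
tool z [ 0.56   0.097 -0.823] y [-0.167  0.986  0.003] q [ 0.154  0.144  2.316  0.13   0.077 -1.71 ]
need cm [ 0.18 -0.04  0.39] up in tool [-0.568  0.003 -0.823]
```

```bash
python3 -m crank '[[[0.057,0,0.082,0,0,0],[0.057,0,0.082,0,0,0],[0.057,0,0.082,0,0,0],[0,0,0,0,0,0],[0,0,0,0,0,0]]]'
python3 - <<'E'
from h import *
f=[];z=[]
for i in range(3):
    im=read_camera("wrist");s=read_state();f.append(s["wrist_force"]);z.append(s["tool_pos"])
print(np.mean(f,0),np.mean(z,0))
cv2.imwrite("pics/w4.png",im[0:300,100:540])
E
```

```text
time: 10.48
tool_pos: [0.6156, 0.1243, 0.0297]
tcp_rot: [-0.212, 2.528, 0.07]
wrist_force: [0.0, -0.4, -0.0]
width: 0.571
grip_force: 20.9
[ 0.03815618  0.39487048 -0.20480136] [0.61562717 0.12431411 0.02978818]
```

View pics/w4.png

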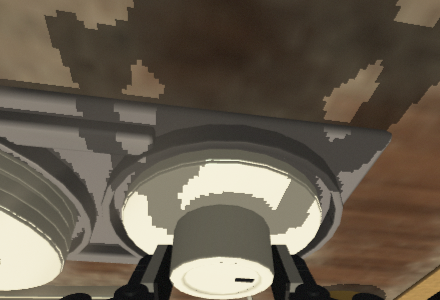

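The lid sits inside the ring wall, its edges at x 121 to 321 in the crop with the wall showing evenly outside. There's no contact yet, so I'll keep lowering in 1 mm steps.

```bash
for i in 1 2; do python3 -m crank '[[[0.057,0,0.082,0,0,0],[0.057,0,0.082,0,0,0],[0,0,0,0,0,0]]]' | grep -E 'tool_pos|wrist'; done
```

```text
tool_pos: [0.6153, 0.1243, 0.0274]
wrist_force: [-0.6, 0.5, 0.1]
tool_pos: [0.617, 0.1245, 0.0272]
wrist_force: [-0.3, -0.7, 4.5]
```

Contact: 4.5 N at TCP z 0.027. I'll take the load off and release.

```bash
python3 -m crank '[[[-0.085,0,-0.123,0,0,0],[0,0,0,0,0,0]]]' | grep -E 'tool_pos|wrist'; python3 -m crank '[[[0,0,0,0,0,0],[0,0,0,0,0,0],[0,0,0,0,0,0],[0,0,0,0,0,0],[0,0,0,0,0,0]]]' 6.4 20
python3 - <<'E'
from goto import *
need([.605,.122,.043])
E
```

```text
tool_pos: [0.6157, 0.1243, 0.0275]
wrist_force: [-1.1, -0.3, -0.2]
time: 11.72
tool_pos: [0.6154, 0.1243, 0.027]
tcp_rot: [-0.212, 2.528, 0.07]
wrist_force: [0.1, -0.7, -0.2]
width: 0.751
grip_force: 0.0
tool z [ 0.561  0.097 -0.822] y [-0.167  0.986  0.003] q [ 0.154  0.155  2.317  0.154  0.064 -1.734]
need cm [-0.04 -0.04 -0.02] up in tool [-0.57   0.003 -0.822]
```

```bash
python3 -m crank '[[[0,0,-0.6,0,0,0],[0,0,-1,0,0,0],[0,0,-1.5,0,0,0],[0,0,-2,0,0,0],[0,0,-2,0,0,0],[0,0,-2,0,0,0],[0,0,-2,0,0,0],[0,0,-1,0,0,0]]]'
python3 - <<'E'
from h import *
im=read_camera("wrist");cv2.imwrite("pics/w5.png",im)
im=read_camera("top");cv2.imwrite("pics/t5.png",cv2.resize(im[160:300,240:440],None,fx=4,fy=4))
E
```

```text
time: 12.38
tool_pos: [0.5472, 0.1124, 0.1289]
tcp_rot: [-0.211, 2.525, 0.069]
wrist_force: [0.8, -0.0, -0.5]
width: 0.748
grip_force: 0.0
```

View pics/w5.png

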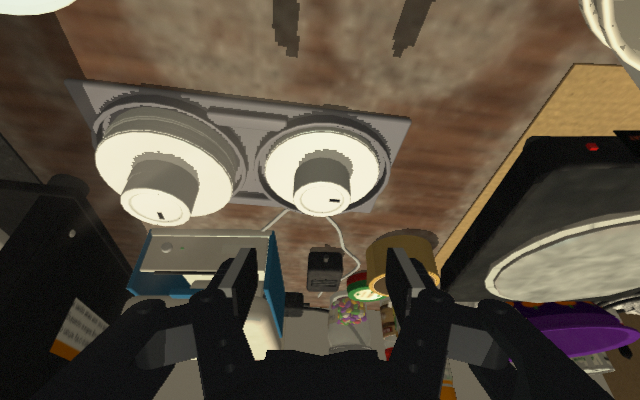

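The lid lies flat and centred in the well at about (322,165). I'll close the fingers and bring the arm round in front of the tray bar.

```bash
python3 -m crank '[[[0,0,-1.5,0,0,0],[0,0,-2.2,0,0,0],[0,0,-2.2,0,0,0],[0,0,-2,0,0,0],[0,-1,0,0.054,0,0.078],[0,-1.5,0,0.054,0,0.078],[0,-2,0,0.054,0,0.078],[0,-2.5,0,0.054,0,0.078]]]' 0 20
python3 -m crank '[[[0,-3,0,0,0.07,0],[0,-3.2,0,0,0.07,0],[0,-3.4,0,0,0,0],[0,-3.4,0,0,0,0],[0,-3.4,0,0,0,0],[0,-3,0,0,0,0],[0,-2,0,0,0,0],[0,0,0,0,0,0]]]'
python3 - <<'E'
from goto import *
need([.462,-.214,.12],0);s=read_state();R=Ro.from_rotvec(s["tcp_rot"]).as_matrix();print("worldx,y in tool",R[0].round(3),R[1].round(3))
T=camera_model("top");S=camera_model("scene");
a=read_camera("top")
b=a[225:290,350:440];m=((b.min(2)>150)).astype(np.uint8);n,l,st,ce=cv2.connectedComponentsWithStats(m);print([(st[i].tolist(),ce[i].round(1).tolist()) for i in range(1,n) if st[i][4]>40])
E
```

```text
time: 13.15
tool_pos: [0.5034, 0.0373, 0.1909]
tcp_rot: [0.247, 2.527, -0.074]
wrist_force: [-0.3, 0.6, -0.1]
width: -0.001
grip_force: 0.0
time: 13.82
tool_pos: [0.4631, -0.1696, 0.1903]
tcp_rot: [0.263, 2.65, -0.066]
wrist_force: [0.3, -0.1, -0.1]
width: -0.003
grip_force: 0.0
tool z [ 0.452 -0.092 -0.887] y [ 0.197  0.98  -0.001] q [-0.497 -0.364  2.354  0.211  0.701 -2.   ]
need cm [ 2.57 -4.36  6.6 ] up in tool [-0.462 -0.001 -0.887]
worldx,y in tool [-0.87   0.197  0.452] [ 0.174  0.98  -0.092]
[([7, 20, 28, 38, 81], [22.1, 38.1]), ([61, 26, 11, 14, 55], [67.0, 33.3]), ([0, 60, 14, 5, 50], [6.0, 62.5])]
```

```bash
python3 -m crank '[[[0.6,-0.6,1,0,0,0],[0.9,-0.8,1.6,0,0,0],[0.9,-0.8,1.6,0,0,0],[0.9,-0.8,1.6,0,0,0],[0.9,-0.8,1.6,0,0,0],[0.7,-0.5,1.2,0,0,0],[0.5,-0.3,0.8,0,0,0],[0,0,0,0,0,0]]]'
python3 - <<'E'
from goto import *
need([.470,-.215,.082],0)
E
```

```text
time: 14.53
tool_pos: [0.4488, -0.208, 0.079]
tcp_rot: [0.257, 2.656, -0.059]
wrist_force: [-0.2, -0.0, 0.6]
width: -0.001
grip_force: 0.0
tool z [ 0.449 -0.085 -0.89 ] y [0.191 0.982 0.002] q [-0.62  -0.174  2.449  0.438  0.469 -2.352]
need cm [-2.11 -0.28  0.74] up in tool [-0.457  0.002 -0.89 ]
```

```bash
python3 -m crank '[[[-0.35,0,0.18,0,0,0],[-0.35,0,0.18,0,0,0],[-0.35,0.05,0.18,0,0,0],[-0.26,0.05,0.135,0,0,0],[-0.26,0.05,0.135,0,0,0],[-0.26,0.05,0.135,0,0,0],[-0.26,0.05,0.135,0,0,0],[-0.26,0.05,0.135,0,0,0]]]'
```

```text
time: 15.2
tool_pos: [0.4769, -0.212, 0.0821]
tcp_rot: [0.256, 2.652, -0.062]
wrist_force: [-3.8, 0.6, 0.2]
width: 0.002
grip_force: 1.3
```

```bash
python3 -m crank '[[[-0.3,0.06,0.15,0,0,0],[-0.35,0.07,0.18,0,0,0],[-0.35,0.07,0.18,0,0,0],[-0.35,0.07,0.18,0,0,0],[-0.35,0.07,0.18,0,0,0],[-0.35,0.07,0.18,0,0,0],[-0.35,0.07,0.18,0,0,0],[-0.35,0.07,0.18,0,0,0]]]'; python3 -m crank '[[[-0.35,0.07,0.18,0,0,0],[-0.35,0.07,0.18,0,0,0],[-0.35,0.07,0.18,0,0,0],[-0.35,0.07,0.18,0,0,0],[-0.35,0.07,0.18,0,0,0],[-0.35,0.07,0.18,0,0,0],[-0.35,0.07,0.18,0,0,0],[-0.35,0.07,0.18,0,0,0]]]'
python3 -c "
from goto import *
need([.6,-.217,.082],0)"
```

```text
time: 15.87
tool_pos: [0.5086, -0.2129, 0.0824]
tcp_rot: [0.256, 2.651, -0.063]
wrist_force: [-3.6, -0.7, -2.3]
width: -0.003
grip_force: 2.0
time: 16.53
tool_pos: [0.5407, -0.2134, 0.0827]
tcp_rot: [0.256, 2.651, -0.063]
wrist_force: [-2.9, -2.4, -4.2]
width: -0.0
grip_force: 2.4
tool z [ 0.453 -0.089 -0.887] y [ 0.192  0.981 -0.   ] q [-0.503 -0.005  2.292  0.354  0.418 -2.174]
need cm [-5.19  0.78  2.78] up in tool [-0.462 -0.    -0.887]
```

```bash
python3 -m crank '[[[-0.35,0.06,0.18,0,0,0],[-0.35,0.06,0.18,0,0,0],[-0.35,0.06,0.18,0,0,0],[-0.35,0.06,0.18,0,0,0],[-0.35,0.06,0.18,0,0,0],[-0.35,0.06,0.18,0,0,0],[-0.26,0.05,0.135,0,0,0],[-0.26,0.05,0.135,0,0,0]]]'; python3 -m crank '[[[-0.174,0.035,0.09,0,0,0],[-0.174,0.035,0.09,0,0,0],[-0.174,0.035,0.09,0,0,0],[-0.174,0.035,0.09,0,0,0]]]'
```

```text
time: 17.2
tool_pos: [0.5705, -0.2144, 0.0829]
tcp_rot: [0.256, 2.651, -0.063]
wrist_force: [-3.1, -0.4, -5.3]
width: 0.001
grip_force: 2.5
time: 17.53
tool_pos: [0.5783, -0.2147, 0.0831]
tcp_rot: [0.256, 2.651, -0.063]
wrist_force: [-2.8, -1.3, -4.1]
width: 0.0
grip_force: 2.4
```

```bash
for i in 1 2 3; do python3 -m crank '[[[-0.174,0.035,0.09,0,0,0],[-0.174,0.035,0.09,0,0,0],[-0.174,0.035,0.09,0,0,0]]]' | grep -E 'tool_pos|wrist'; done
```

```text
tool_pos: [0.5843, -0.2149, 0.0831]
wrist_force: [-3.9, -0.9, -6.0]
tool_pos: [0.5884, -0.2141, 0.0819]
wrist_force: [-15.6, -0.6, 0.7]
tool_pos: [0.5903, -0.212, 0.0785]
wrist_force: [-24.0, 3.4, -0.4]
```

The force jumped to 24 N at TCP x 0.59, about 118 mm of travel, so that's the stop. I'll back off and check by numbers.

```bash
python3 -m crank '[[[0.35,-0.07,-0.18,0,0,0],[0.7,-0.14,-0.36,0,0,0],[1.4,-0.28,-0.72,0,0,0],[1.8,-0.3,-1,0,0,0],[1.8,-0.3,-1,0,0,0],[1,0,-2,0,0,0],[0,0,-3,0,0,0],[0,0,-3,0,0,0]]]'; python3 -m crank '[[[0,3,-3,0,0,0],[0,3.5,-2,0,0,0],[0,3.5,0,0,0,0],[0,3.5,0,0,0,0],[0,3.5,0,0,0,0],[0,3.5,0,0,0,0],[0,3,0,0,0,0],[0,0,0,0,0,0]]]'
python3 - <<'E'
from h import *
T=camera_model("top");S=camera_model("scene");a=read_camera("top");b=read_camera("scene")
cv2.imwrite("pics/t9.png",a);cv2.imwrite("pics/s9.png",b)
def bar(im,M,x0):
    o=im.astype(int)
    c=np.array([proj(M,[x0,-.2185,.1034])])[0]
    x,y=c.astype(int);sub=o[y-35:y+35,x-50:x+50]
    m=((sub.min(2)>120)).astype(np.uint8);n,l,st,ce=cv2.connectedComponentsWithStats(m)
    print("pred",c.round(1),[(st[i].tolist(),(ce[i]+[x-50,y-35]).round(1).tolist()) for i in range(1,n) if st[i][4]>30])
for im,M,n in((a,T,"top"),(b,S,"scene")):
    print(n,"pred ends",proj(M,[.600,-.156,.104]).round(1),proj(M,[.598,-.28,.103]).round(1));bar(im,M,.599)
E
```

```text
time: 18.95
tool_pos: [0.482, -0.2043, 0.1527]
tcp_rot: [0.257, 2.647, -0.065]
wrist_force: [0.8, -0.6, 0.0]
width: 0.001
grip_force: 0.0
time: 19.62
tool_pos: [0.5077, 0.0367, 0.1986]
tcp_rot: [0.248, 2.642, -0.055]
wrist_force: [-0.3, -0.0, 1.0]
width: -0.001
grip_force: 0.0
top pred ends [372.3 214. ] [420.  217.8]
pred [396.3 215.9] [([14, 0, 72, 23, 900], [396.3, 192.8]), ([26, 2, 22, 4, 44], [382.5, 183.0]), ([88, 7, 4, 17, 56], [435.2, 195.5]), ([28, 27, 47, 13, 153], [399.7, 214.9])]
scene pred ends [369.5 233.5] [412.2 251.7]
pred [390.2 242.4] [([1, 0, 17, 7, 77], [350.5, 209.1]), ([38, 0, 62, 31, 991], [415.7, 218.7]), ([0, 22, 15, 19, 137], [345.0, 239.7]), ([39, 29, 30, 14, 49], [395.2, 243.7])]
```

Run:
```python
from h import *
for n,f in(("scene","pics/s9.png"),("top","pics/t9.png")):
    im=cv2.imread(f);M=camera_model(n);g=im.max(2)
    for r in(.036,.043,.054):
        print(n,r,[(int(g[int(p[1]+.5),int(p[0]+.5)])) for p in (proj(M,[.7375+r*np.cos(t),-.2212+r*np.sin(t),.1105]) for t in np.linspace(0,2*np.pi,17)[:-1])])
# lid in the well and bystanders: change between first and last top views
d=cv2.absdiff(cv2.imread("pics/top0.png"),cv2.imread("pics/t9.png")).max(2)
T=camera_model("top")
for k,X in dict(stack1=(.385,.185,.123),stack2=(.424,.272,.161),tub=(.418,-.031,.07)).items():
    x,y=proj(T,X).astype(int);print(k,np.median(d[y-22:y+22,x-25:x+25]))
w=cv2.imread("pics/t9.png");x,y=proj(T,(.605,.122,.014)).astype(int);s=w[y-22:y+22,x-24:x+24]
m=(s.min(2)>190).astype(np.uint8);print("lid white bbox",cv2.boundingRect(m),"origin",x-24,y-22,onz(T,(x,y),.014))
```

```text
scene 0.036 [208, 245, 245, 249, 254, 253, 255, 210, 130, 127, 198, 105, 150, 150, 164, 203]
scene 0.043 [235, 198, 214, 238, 188, 212, 174, 191, 234, 218, 238, 198, 251, 253, 251, 254]
scene 0.054 [153, 151, 153, 155, 157, 157, 153, 156, 137, 139, 158, 141, 150, 152, 153, 150]
top 0.036 [86, 45, 78, 78, 65, 66, 45, 33, 27, 30, 33, 46, 55, 78, 80, 60]
top 0.043 [77, 92, 100, 153, 64, 65, 39, 33, 181, 26, 34, 63, 54, 52, 68, 87]
top 0.054 [80, 72, 90, 77, 60, 61, 27, 147, 88, 145, 26, 71, 45, 80, 98, 255]
stack1 70.0
stack2 4.0
tub 1.0
lid white bbox (7, 5, 36, 39) origin 246 197 [0.60598285 0.12356994 0.014     ]
```

The cup's rim shows as a full bright ring where it should be with the tray home, so the cup is seated. I'll check stack 1 in the scene view, since the arm may be covering it in the top view.

Run:
```python
from h import *
a=cv2.imread("pics/scene0.png");b=cv2.imread("pics/s9.png");d=cv2.absdiff(a,b).max(2);S=camera_model("scene");T=camera_model("top")
for z in(.02,.06,.1):
    for n,X in dict(s1=(.385,.185),s2=(.424,.272),tub=(.418,-.031)).items():
        x,y=proj(S,(*X,z)).astype(int);print(n,z,(x,y),np.median(d[y-5:y+5,x-22:x+22]),end="; ")
D=cv2.absdiff(cv2.imread("pics/top0.png"),cv2.imread("pics/t9.png")).max(2)
print();print((D[250:305:6,195:265:6]))
g=cv2.imread("pics/t9.png")[250:305:6,195:265:6];print(g.mean(2).astype(int))
```

```text
s1 0.02 (np.int64(222), np.int64(247)) 9.0; s2 0.02 (np.int64(214), np.int64(231)) 9.0; tub 0.02 (np.int64(286), np.int64(272)) 11.0; s1 0.06 (np.int64(221), np.int64(235)) 9.0; s2 0.06 (np.int64(213), np.int64(219)) 11.0; tub 0.06 (np.int64(286), np.int64(259)) 6.0; s1 0.1 (np.int64(220), np.int64(222)) 10.0; s2 0.1 (np.int64(212), np.int64(207)) 11.0; tub 0.1 (np.int64(286), np.int64(246)) 8.0; 
[[  5  48 105  79  41  49  46  58  79  52  45  68]
 [  2  57  43 101  38  43  67  70  80  87  73  74]
 [  2 179 111  88  50  54  82  79  78  87  71  81]
 [  1  19 142  36 115  67  73  71  85  80  89  80]
 [  2   2 155  66  77 103  93 100  83  88  95  93]
 [  4   4  27  66  24  97  84  85  93  87  93  95]
 [  6   3 139  17  47  80 145  52   3   8   7   3]
 [  2   9  44 130 141   3   2   1   0   7   5   3]
 [  6   3  55 142  23   2   1   0   3   2   2   3]
 [  7   5  70  50   6   3   4   3   7   2   2   4]]
[[117 105 107  63 104 107 103 106 100 104 104 104]
 [119  97 107  58  98  98  98 100  96  93  95  94]
 [211  83 102  65  94  94  92  88  87  88  84  84]
 [248 218  95  83  86  89  85  80  79  80  75  78]
 [222 224  82  81  72  75  72  70  66  66  59  56]
 [217 213 177 241 138  66  54  58  51  53  54  49]
 [ 75  75 196 167 195  48  50 127 175  99 105 106]
 [ 72  69  97 106  51 185 249 251 254  98  93 105]
 [ 61  70 104  98 173 127 249 228  90 146 109 127]
 [ 51  51 104  89  54  43  85  96  63  63 118 113]]
```

All three bystanders are unchanged in the scene view (the arm covers stack 1 in the top view). The lid, tray and cup all check out, so I'll hand in.

```bash
python3 -c "
from workcell import *
print(finish_job())"
```

```text
the job is handed in; nothing more can be done
None
```

I've handed in the job: the lid lies flat and right way up in the empty well, the tray is pushed to its stop with the cup seated in its ring, and the cup stacks and tub haven't moved (grip 21 N, peak push about 24 N against the stop, about 20 s of the 54 s).

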